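# Gather the nozzle bottles into the bench caddy

### The arm

A 7-joint arm with a two-finger parallel gripper is mounted at the origin on the work surface. World frame = base frame: x ahead of the robot, y to its left, z up, the work surface at z = 0. Lengths are in m, angles in rad, forces in N, time in s.
With the tool pointing down it reaches from about 0.425 to 1.025 m from the base axis. Payload 3.6 kg.
Tool frame: the origin (TCP) lies between the finger pads; the fingertips stand 17 mm ahead of it and the grasp point (between the pads) lies 2 mm behind it; z points along the fingers, y is the line along which they close (so a half turn about z gives the same grasp; the last joint's range is limited). The gripper opens to 85 mm and grips with 20 to 120 N. Pads are 22 mm wide; open, the fingers measure 114 mm over their backs; the gripper's body (76 mm by 85 mm) begins 54 mm behind the grasp point. The pads swing forward as they close: fully open they stand 13 mm farther back than shut.
Start: joints at [1.038, 0.591, 0.048, 1.609, -0.033, 0.943, -0.034], TCP at [0.308, -0.656, 0.248] pointing down, gripper open.
Joint ranges: [-2.69, 2.69], [-0.47, 2.24], [-1.27, 1.36], [0.19, 2.51], [-1.53, 4.68], [0.08, 2.07], [-3.09, 3.09]. Speed limits (rad/s): [2.57, 2.57, 3.14, 3.14, 3.14, 3.14, 3.14].

### API

Orientations are given as a unit quaternion [w, x, y, z].
In Python, from bench import r gives the robot as it stands. The module is installed in compiled form; this text tells all that it offers.
- The arm moves only by the tool servo_tool, never from a script. Its argument "moves" is a list of rows, each a list of 5 numbers: the closure, from -1 (fully open) to 1 (shut), then the shift along the tool's x, y, z each as a share of 0.4 m, from -1 to 1, then the turn about the tool's z as a share of 120 degrees, from -1 to 1. A call has 1 to 20 rows; each row is the pose to reach, as a shift and turn from the pose commanded when the call began, along the tool's axes at that moment; what a row does not reach only later rows make up. A row lasts 1/12 s, in which the tool goes at most 41.7 mm and 7.16 degrees, less where a joint would pass 70% of its speed; a pose out of reach is approached as far as the arm can. A call with a number of a shift or a turn outside -1 to 1 is refused whole. A call with a gripper value outside its range is refused whole. The fingers move at their own pace and stop on an object; "force" is the grip in N (left out, the last holds). Time passes only in rows, so rows that repeat a pose let the fingers close. It gives the time, the measured TCP pose, the force, the opening and the grip force at its end, in the units of the state.
- r.sense(): the state, without advancing time (a new reading comes with each control period).
- r.read_camera(name): name is "scene" or "top"; returns a dict with "color" (384x512x3 uint8, red, green, blue), "fov_y" (degrees; the focal length in pixels is half the picture's height over the tangent of half this angle, whatever the lens; pixels are square), "cx", "cy" (the principal point, pixels), "cam_to_world" (4x4, takes a point from camera to world coordinates). Camera axes: x right, y down, z forward; pixel columns grow to the right and rows downward; lengths in m; the calibration is good to about 2 mm. A picture is of the moment at which its call begins. There is no depth.
- r.finish_job(): hands the job in; it is judged then, once.
The state is a dict: "t": time; "joints": joint angles; "joint_vel": joint speeds; "effort": joint torques, N m; "tool_pos": TCP position; "tool_rot": TCP orientation; "wrist_force": force on the tool from outside, world axes, zero at the start; "torque": the same for the moment, N m; "grip_width": finger opening in m; "grasp_force": force on a finger pad.
Only numpy, scipy, OpenCV 4.12 (cv2) and the standard library are available. Lean on these libraries where they do the work, as an engineer would, in place of code of your own. Each camera call takes 0.05 s, during which the arm holds its last target. There are 200 camera calls.

### The job

Gather the three squeeze bottles with pointed nozzles into the grey caddy: stand each one upright, all the way down, in the holder pocket of its size (largest bottle in the widest pocket, smallest in the narrowest). Keep the bottles from tipping over, and leave the look-alike bottles with flat screw caps standing where they are.

Things in the scene. Friction and masses are not known exactly. Their poses are not given: they have to be found in the camera images.
- caddy: fixed low dark-grey plastic tray, 286 long (its x axis) x 102 wide x 24 high, walls and floor 6 thick, a thin lug 20 long at each end; origin at the centre of its underside on the bench. It holds the three light-grey holders in a row along its x axis, 90 apart, in any order (all sizes in mm)
- holder_large: fixed light-grey plastic square block 86 x 86 x 30 high with a square open-topped, dark-floored pocket 70 x 70, 25 deep (the widest pocket of the three), standing in the caddy; origin at the centre of its underside (6 above the bench), z up, x and y parallel to its sides; pocket floor 5 and rim 30 above the origin (all sizes in mm)
- holder_medium: fixed light-grey plastic square block 86 x 86 x 30 high with a square open-topped, dark-floored pocket 56 x 56, 25 deep (the middle-sized pocket of the three), standing in the caddy; origin at the centre of its underside (6 above the bench), z up, x and y parallel to its sides; pocket floor 5 and rim 30 above the origin (all sizes in mm)
- holder_small: fixed light-grey plastic square block 86 x 86 x 30 high with a square open-topped, dark-floored pocket 44 x 44, 25 deep (the narrowest pocket of the three), standing in the caddy; origin at the centre of its underside (6 above the bench), z up, x and y parallel to its sides; pocket floor 5 and rim 30 above the origin (all sizes in mm)
- nozzle_large: large milky-white round squeeze bottle, body 54 in diameter with straight sides up to 89, shoulder top at 95; on it a narrow white collar (24 diameter, 8 high) and a thin pointed nozzle 22 high (125 in all); loose, upright, origin at the centre of its base, z up; hard enough to grip at the upper body, 73 or so above the base; under 0.25 kg (all sizes in mm)
- nozzle_medium: medium milky-white round squeeze bottle, body 40 in diameter with straight sides up to 74, shoulder top at 80; on it a narrow white collar (18 diameter, 8 high) and a thin pointed nozzle 22 high (110 in all); loose, upright, origin at the centre of its base, z up; hard enough to grip at the upper body, 62 or so above the base; under 0.25 kg (all sizes in mm)
- nozzle_small: small milky-white round squeeze bottle, body 28 in diameter with straight sides up to 56, shoulder top at 62; on it a narrow white collar (13 diameter, 8 high) and a thin pointed nozzle 22 high (92 in all); loose, upright, origin at the centre of its base, z up; hard enough to grip at the upper body, 48 or so above the base; under 0.25 kg (all sizes in mm)
- capped_large: look-alike: same large milky-white bottle body (54 in diameter, shoulder top at 95) but with a wide flat white screw cap (42 diameter, 14 high, 109 in all) and no nozzle; loose, upright, origin at the centre of its base (all sizes in mm)
- capped_medium: look-alike: same medium milky-white bottle body (40 in diameter, shoulder top at 80) but with a wide flat white screw cap (31 diameter, 14 high, 94 in all) and no nozzle; loose, upright, origin at the centre of its base (all sizes in mm)
- capped_small: look-alike: same small milky-white bottle body (28 in diameter, shoulder top at 62) but with a wide flat white screw cap (22 diameter, 14 high, 76 in all) and no nozzle; loose, upright, origin at the centre of its base (all sizes in mm)

How it is judged:
At the end, for the whole second after the job is handed in: Each nozzle bottle is upright (0.15 rad) and at rest in the pocket of its size, base on the pocket floor (under 10 mm above the holder's underside), axis within 14 mm of the holder's centre; each flat-capped bottle is upright, at rest and within 30 mm of its start (horizontal distance between nozzle_large and holder_large below 0.014 m and z of nozzle_large in the frame of holder_large between 0 and 0.01 m and angle between each of nozzle_large, capped_large, nozzle_medium, capped_medium, nozzle_small, capped_small's own z axis and vertical below 0.15 rad and linear speed of each of nozzle_large, capped_large, nozzle_medium, capped_medium, nozzle_small, capped_small below 0.02 m/s and angular speed of each of nozzle_large, nozzle_medium, nozzle_small below 0.2 rad/s and distance of each of capped_large, capped_medium, capped_small from where it was at the start of the episode below 0.03 m and horizontal distance between nozzle_medium and holder_medium below 0.014 m and z of nozzle_medium in the frame of holder_medium between 0 and 0.01 m and horizontal distance between nozzle_small and holder_small below 0.014 m and z of nozzle_small in the frame of holder_small between 0 and 0.01 m); the robot touches nothing.
It fails at once if a nozzle bottle was tipped over (angle between any of nozzle_large, nozzle_medium, nozzle_small's own z axis and vertical above 0.7 rad).
It fails at once if a flat-capped bottle was moved or knocked over (distance of any of capped_large, capped_medium, capped_small from where it was at the start of the episode above 0.03 m or angle between any of capped_large, capped_medium, capped_small's own z axis and vertical above 0.5 rad).
It also fails if it takes over 91 s, if anything falls off the work surface, if the arm or the gripper's body presses on something with over 40 N, if the wrist force passes 120 N, or if a joint passes its speed limit or range.

## Working session

There is one attempt and no reset: what is moved stays moved. The work goes in short steps, Python scripts to look and compute and a tool call to move; the robot and the scene stay as the last step left them, time stands still between calls to the robot, and variables do not carry over. Pictures are saved under pics/ and viewed, at most 14 in all, crops included, and the job is handed in when it is done.

Besides the shell and the picture viewer there is one more tool, called as name(argument=value, ...), one argument or row to a line, values as JSON. servo_tool: Moves the arm, as the interface text tells. Shift numbers are shares of 0.4 m and turn numbers shares of 120 degrees, none past 1 either way. Its arguments: {"type":"object","properties":{"moves":{"type":"array","items":{"type":"array","items":{"type":"number"}}},"force":{"type":"number"}},"required":["moves"]}

```bash
mkdir -p pics
python3 - <<'E'
from bench import r
import cv2,pickle
d={}
for n in("top","scene"):
    c=r.read_camera(n);d[n]=c;cv2.imwrite(f"pics/{n}0.png",c["color"][:,:,::-1]);print(n,c["fov_y"],c["cx"],c["cy"],c["cam_to_world"].round(3).tolist())
pickle.dump(d,open("c0.pkl","wb"))
s=r.sense();print({k:s[k] for k in("t","tool_pos","tool_rot","grip_width","wrist_force")})
E
```

```text
top 56.95445899746102 261.68753827459426 190.4817510020171 [[-0.003, -0.996, 0.085, 0.465], [-1.0, 0.003, -0.002, 0.061], [0.001, -0.085, -0.996, 1.01], [0.0, 0.0, 0.0, 1.0]]
scene 54.08167361324184 258.57862494630615 195.035537994528 [[0.402, 0.718, -0.568, 1.023], [0.916, -0.319, 0.245, -0.156], [-0.005, -0.619, -0.786, 0.713], [0.0, 0.0, 0.0, 1.0]]
{'t': 0.1, 'tool_pos': array([ 0.30771023, -0.65564586,  0.24724486]), 'tool_rot': array([-1.00196398e-03,  9.76021697e-01,  2.17670766e-01, -2.83387077e-04]), 'grip_width': 0.08491728923653413, 'wrist_force': array([ 0.06018791, -0.0907363 , -0.44715009])}
```

View pics/top0.png

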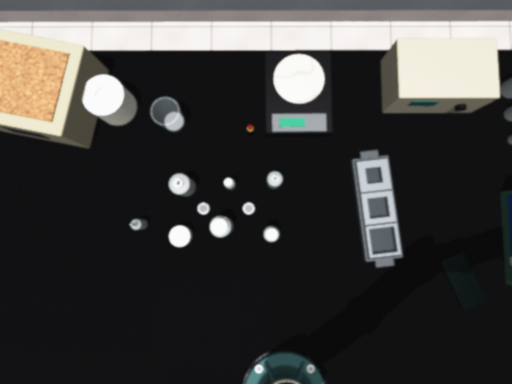

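View pics/scene0.png

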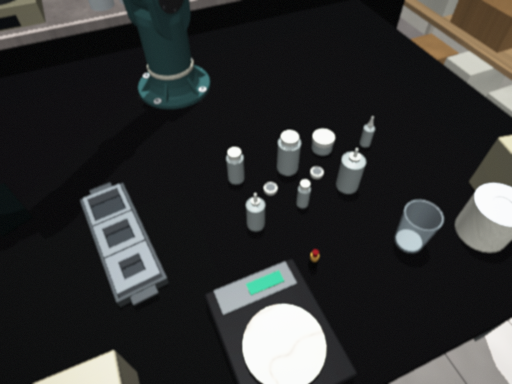

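The top view shows the nozzle bottles: large at (180,184), medium at (275,180), small at (137,225). The capped bottles are at (220,227), (271,234) and (228,183). The caddy centre is near (378,208), with the pockets running small, medium, large from top to bottom.

Run:
```python
import cv2,pickle,numpy as np
d=pickle.load(open("c0.pkl","rb"))
t=d["top"]["color"][:,:,::-1];s=d["scene"]["color"][:,:,::-1]
a=cv2.resize(t[150:270,120:300],None,fx=4.4,fy=4.4,interpolation=cv2.INTER_CUBIC)
cv2.imwrite("pics/a.png",a)
def rs(im,x,y,w=40,h=75): return cv2.resize(im[y:y+h,x:x+w],None,fx=6,fy=6,interpolation=cv2.INTER_CUBIC)
b=np.hstack([rs(s,330,140),rs(s,237,180),rs(s,350,100)]);cv2.imwrite("pics/b.png",b)
cv2.imwrite("pics/c.png",cv2.resize(t[140:275,340:420],None,fx=4.4,fy=4.4,interpolation=cv2.INTER_CUBIC))
```

```text
(no output)
```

View pics/a.png

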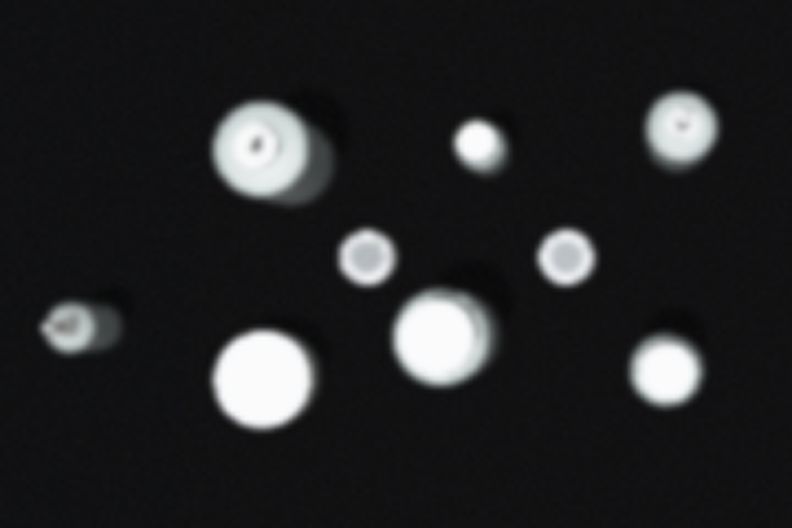

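View pics/b.png

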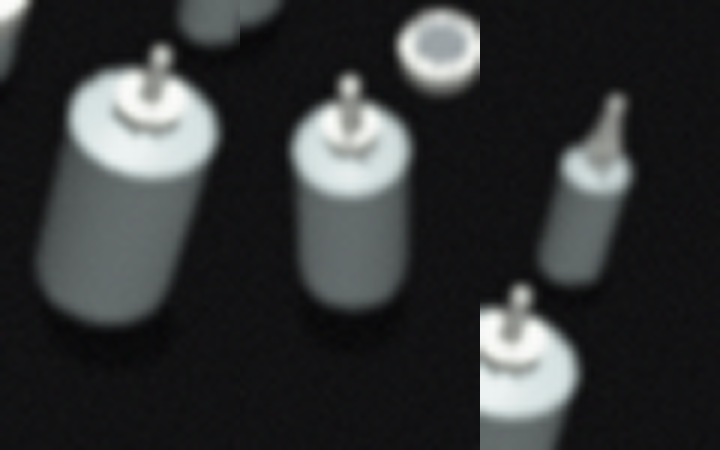

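View pics/c.png

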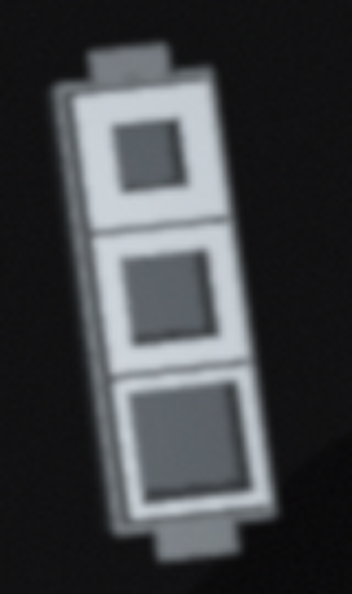

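```bash
cat > h.py <<'E'
import cv2,numpy as np
def ray(c,px,z):
    f=c["color"].shape[0]/2/np.tan(np.radians(c["fov_y"]/2));T=c["cam_to_world"]
    v=T[:3,:3]@np.array([(px[0]-c["cx"])/f,(px[1]-c["cy"])/f,1.]);o=T[:3,3]
    return (o+v*(z-o[2])/v[2])[:2]
def disc(c,box,th):
    x0,y0,x1,y1=box;g=cv2.cvtColor(c["color"],cv2.COLOR_RGB2GRAY)[y0:y1,x0:x1]
    g=cv2.resize(g,None,fx=8,fy=8,interpolation=cv2.INTER_CUBIC)
    cs,_=cv2.findContours((g>th).astype(np.uint8),cv2.RETR_EXTERNAL,cv2.CHAIN_APPROX_NONE)
    k=max(cs,key=cv2.contourArea);e=cv2.fitEllipse(k)
    return np.array([x0+(e[0][0]+.5)/8-.5,y0+(e[0][1]+.5)/8-.5]),np.array(e[1])/8
def offs(s,target,yaw=None):
    "shift shares in tool axes to reach world target"
    from scipy.spatial.transform import Rotation as R
    w,x,y,z=s["tool_rot"];M=R.from_quat([x,y,z,w]).as_matrix()
    return (M.T@(np.array(target)-s["tool_pos"])/0.4).round(4), np.degrees(np.arctan2(M[1,0],M[0,0]))
E
python3 - <<'E'
import pickle;from h import *
d=pickle.load(open("c0.pkl","rb"));t,s=d["top"],d["scene"]
for n,bt,bs,h in(("L",(160,165,200,205),(335,145,370,200),.092),("M",(260,165,290,197),(243,190,270,235),.077),("S",(125,212,152,240),(358,114,380,150),.059)):
  for th in(110,140,160):
    try:
        p,e=disc(t,bt,th);print(n,th,"top",p.round(2),e.round(1),ray(t,p,h).round(4))
    except Exception as x:print(x)
    try:
        p,e=disc(s,bs,th);print("   scene",p.round(2),e.round(1),ray(s,p,h).round(4))
    except Exception as x:print(x)
g=cv2.cvtColor(t["color"],cv2.COLOR_RGB2GRAY);x0,y0=340,140
q=cv2.resize(g[y0:275,x0:420],None,fx=8,fy=8,interpolation=cv2.INTER_CUBIC)
cs,hi=cv2.findContours((q>140).astype(np.uint8),cv2.RETR_CCOMP,cv2.CHAIN_APPROX_NONE)
for k,hh in zip(cs,hi[0]):
    if cv2.contourArea(k)>5000:
        w=np.array([ray(t,((p[0][0]+.5)/8-.5+x0,(p[0][1]+.5)/8-.5+y0),.036) for p in k]).astype(np.float32)
        r_=cv2.minAreaRect(w*1000);print("hole" if hh[3]>=0 else "out",np.round(r_[0],1),np.round(r_[1],1),round(r_[2],1))
E
```

```text
L 110 top [179.02 183.59] [21.4 21.8] [0.5626 0.2752]
   scene [353.48 160.07] [21.1 24.2] [0.569  0.2745]
L 140 top [178.94 183.58] [20.7 20.8] [0.5626 0.2754]
   scene [353.31 160.47] [17.8 24.2] [0.5699 0.2734]
L 160 top [178.93 183.59] [20.1 20.2] [0.5626 0.2755]
   scene [353.25 160.65] [16.7 23.9] [0.5703 0.273 ]
M 110 top [274.36 178.7 ] [15.6 15.9] [0.5765 0.0262]
   scene [254.99 204.19] [18.7 19.6] [0.5827 0.0253]
M 140 top [274.38 178.65] [14.8 15. ] [0.5766 0.0261]
   scene [254.98 204.08] [18.  18.1] [0.5824 0.0254]
M 160 top [274.37 178.67] [14.2 14.3] [0.5765 0.0261]
   scene [254.97 204.96] [14.5 18.3] [0.5845 0.0245]
S 110 top [135.48 224.12] [10.5 11.7] [0.4575 0.3974]
   scene [369.39 125.94] [10.3 16.7] [0.4583 0.4007]
S 140 top [135.41 224.18] [ 9.6 10.6] [0.4574 0.3976]
   scene [369.06 127.44] [ 9.4 10.1] [0.4628 0.3967]
S 160 top [135.46 224.39] [8.5 9.3] [0.4568 0.3974]
   scene [368.69 128.41] [ 5.8 10.2] [0.4655 0.3937]
out [ 501.6 -260.7] [268.1  88.7] 6.3
hole [ 411.9 -270.6] [70.3 69.6] 6.6
hole [ 501.6 -260.6] [56.3 55.7] 6.2
hole [ 591.1 -251.1] [44.  43.4] 6.3
```

servo_tool(
  moves=[
    [-1,0.665,-0.63,0,0.1575],
    [-1,0.665,-0.63,0,0.1575],
    [-1,0.665,-0.63,0,0.1575],
    [-1,0.665,-0.63,0,0.1575],
    [-1,0.665,-0.63,0,0.1575],
    [-1,0.665,-0.63,0,0.1575],
    [-1,0.665,-0.63,0,0.1575],
    [-1,0.665,-0.63,0,0.1575],
    [-1,0.665,-0.63,0,0.1575],
    [-1,0.665,-0.63,0,0.1575],
    [-1,0.665,-0.63,0,0.1575],
    [-1,0.665,-0.63,0,0.1575],
  ],
  force=30,
)

```text
t: 1.1
tool_pos: [0.4414, -0.3156, 0.2482]
tool_rot: [0.0, 0.999, 0.055, -0.0]
wrist_force: [0.1, -0.3, -0.4]
grip_width: 0.0856
grasp_force: 0.0
```

```bash
python3 -c "
from bench import r;from h import *
s=r.sense();print(s['tool_pos'],offs(s,[.5765,.026,.2]))"
```

```text
[ 0.44142809 -0.31561527  0.24820788] (array([ 0.4287, -0.8123,  0.1199]), np.float64(6.248535592648605))
```

servo_tool(
  moves=[
    [-1,0.429,-0.812,0.12,0],
    [-1,0.429,-0.812,0.12,0],
    [-1,0.429,-0.812,0.12,0],
    [-1,0.429,-0.812,0.12,0],
    [-1,0.429,-0.812,0.12,0],
    [-1,0.429,-0.812,0.12,0],
    [-1,0.429,-0.812,0.12,0],
    [-1,0.429,-0.812,0.12,0],
    [-1,0.429,-0.812,0.12,0],
    [-1,0.429,-0.812,0.12,0],
    [-1,0.429,-0.812,0.12,0],
    [-1,0.429,-0.812,0.12,0],
  ],
)

```text
t: 2.1
tool_pos: [0.5771, 0.0239, 0.1999]
tool_rot: [0.001, 0.999, 0.053, -0.0]
wrist_force: [-0.6, -0.4, 0.5]
grip_width: 0.0852
grasp_force: 0.0
```

Run:
```python
from bench import r;from h import *
s=r.sense();print(s['t'],s['tool_pos'],offs(s,[.5765,.026,.06]))
c=r.read_camera("scene");cv2.imwrite("pics/d.png",c["color"][:,:,::-1])
```

```text
2.1 [0.57706173 0.02387808 0.19992203] (array([-0.0005, -0.006 ,  0.3498]), np.float64(6.079828659017436))
```

View pics/d.png

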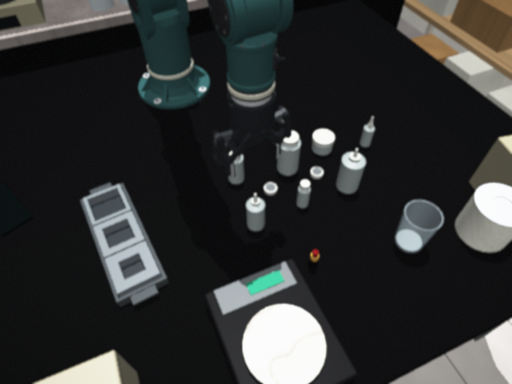

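The scene shows the gripper over the medium nozzle bottle at (256,213), with everything still standing, so I'm going down to grip it.

servo_tool(
  moves=[
    [-1,0,-0.005,0.15,0],
    [-1,0,-0.005,0.25,0],
    [-1,0,-0.005,0.35,0],
    [-1,0,-0.005,0.35,0],
    [-1,0,-0.005,0.35,0],
    [-1,0,-0.005,0.35,0],
    [-0.5,0,-0.005,0.35,0],
    [-0.3,0,-0.005,0.35,0],
    [-0.1,0,-0.005,0.35,0],
    [0,0,-0.005,0.35,0],
    [0.1,0,-0.005,0.35,0],
    [0.3,0,-0.005,0.35,0],
    [0.5,0,-0.005,0.35,0],
    [1,0,-0.005,0.35,0],
    [1,0,-0.005,0.35,0],
    [1,0,-0.005,0.35,0],
    [1,0,-0.005,0.35,0],
  ],
  force=30,
)

```text
t: 3.57
tool_pos: [0.5779, 0.028, 0.0617]
tool_rot: [0.0, 0.999, 0.054, 0.001]
wrist_force: [-0.3, -1.8, 7.3]
grip_width: 0.0393
grasp_force: 29.3
```

```bash
python3 -c "
from bench import r;from h import *
s=r.sense();print(s['tool_pos'],offs(s,[.5016,-.2606,.2]))"
```

```text
[0.57793764 0.02797284 0.06172725] (array([-0.267 ,  0.6967, -0.346 ]), np.float64(6.221166291297361))
```

servo_tool(
  moves=[
    [1,0,0,-0.08,0],
    [1,0,0,-0.16,0],
    [1,0,0,-0.25,0],
    [1,0,0,-0.35,0],
    [1,-0.03,0.08,-0.35,0],
    [1,-0.065,0.17,-0.35,0],
    [1,-0.1,0.26,-0.35,0],
    [1,-0.134,0.35,-0.35,0],
    [1,-0.17,0.44,-0.35,0],
    [1,-0.2,0.53,-0.35,0],
    [1,-0.24,0.63,-0.35,0],
    [1,-0.255,0.67,-0.35,0],
    [1,-0.267,0.697,-0.35,0],
    [1,-0.267,0.697,-0.35,0],
    [1,-0.267,0.697,-0.35,0],
    [1,-0.267,0.697,-0.35,0],
    [1,-0.267,0.697,-0.35,0],
  ],
)

```text
t: 4.98
tool_pos: [0.502, -0.2576, 0.2002]
tool_rot: [-0.001, 0.998, 0.057, 0.0]
wrist_force: [1.2, -0.4, -0.5]
grip_width: 0.0393
grasp_force: 30.9
```

Run:
```python
from bench import r;from h import *
s=r.sense();print(s['tool_pos'],s['grasp_force'],s['grip_width'],offs(s,[.5016,-.2606,.0727]))
a=r.read_camera("top")["color"];b=r.read_camera("scene")["color"]
f=lambda x:cv2.resize(x[:,:,::-1],None,fx=3,fy=3)
cv2.imwrite("pics/e.png",np.hstack([f(a[130:300,300:430]),f(b[110:280,60:190])]))
```

```text
[ 0.501956   -0.25760918  0.20020533] 30.868971648160368 0.03929648932983307 (array([-0.0018,  0.0078,  0.3188]), np.float64(6.488359393108499))
```

View pics/e.png

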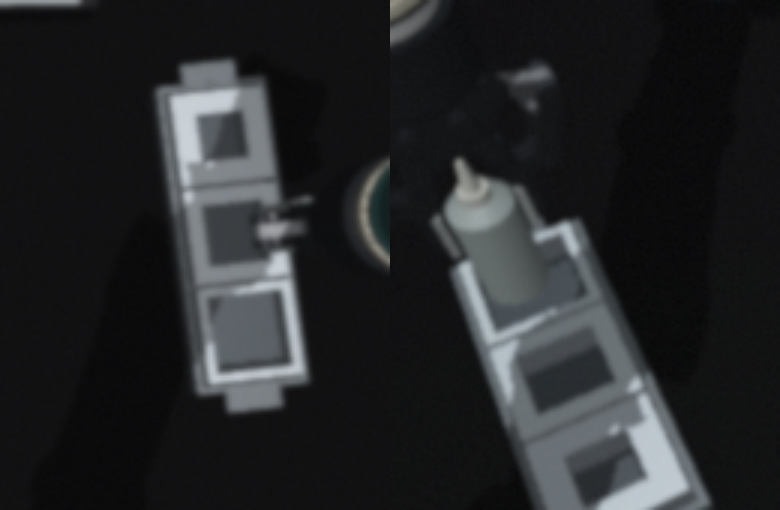

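The scene view shows the medium bottle held upright above the caddy. The top view has the hand right of the middle pocket, as the parallax at this height would give. I'm lowering it now.

servo_tool(
  moves=[
    [1,0,0.006,0.05,0],
    [1,0,0.006,0.12,0],
    [1,0,0.006,0.18,0],
    [1,0,0.006,0.22,0],
    [1,0,0.006,0.25,0],
    [1,0,0.006,0.27,0],
    [1,0,0.006,0.29,0],
    [1,0,0.006,0.3,0],
    [1,0,0.006,0.31,0],
    [1,0,0.006,0.317,0],
    [1,0,0.006,0.317,0],
    [1,0,0.006,0.317,0],
    [1,0,0.006,0.317,0],
  ],
)

```text
t: 6.17
tool_pos: [0.5015, -0.263, 0.074]
tool_rot: [0.0, 0.999, 0.054, 0.0]
wrist_force: [-0.1, 0.9, -1.3]
grip_width: 0.0393
grasp_force: 30.9
```

servo_tool(
  moves=[
    [1,0,0,0.002,0],
    [1,0,0,0.003,0],
    [0,0,0,0.003,0],
    [-0.2,0,0,0.003,0],
    [-0.5,0,0,0.003,0],
    [-1,0,0,0.003,0],
    [-1,0,0,0.003,0],
    [-1,0,0,0.003,0],
    [-1,0,0,0.003,0],
    [-1,0,0,0.003,0],
    [-1,0,0,-0.05,0],
    [-1,0,0,-0.12,0],
    [-1,0,0,-0.22,0],
    [-1,0,0,-0.32,0],
    [-1,0,0,-0.37,0],
    [-1,0,0,-0.37,0],
  ],
)

```text
t: 7.5
tool_pos: [0.5042, -0.2644, 0.2268]
tool_rot: [0.002, 0.999, 0.054, 0.005]
wrist_force: [1.4, -1.8, -0.8]
grip_width: 0.0854
grasp_force: 0.0
```

Run:
```python
from bench import r;from h import *
s=r.sense();print(s['tool_pos'],offs(s,[.5626,.2753,.22]))
```

```text
[ 0.50423561 -0.26438519  0.22682498] (array([ 0.2913, -1.3255,  0.0127]), np.float64(6.228377546499605))
```

servo_tool(
  moves=[
    [-1,0.145,-0.66,0,0],
    [-1,0.145,-0.66,0,0],
    [-1,0.145,-0.66,0,0],
    [-1,0.145,-0.66,0,0],
    [-1,0.145,-0.66,0,0],
    [-1,0.145,-0.66,0,0],
    [-1,0.145,-0.66,0,0],
    [-1,0.145,-0.66,0,0],
  ],
)

```text
t: 8.17
tool_pos: [0.5302, 0.0133, 0.2207]
tool_rot: [-0.002, 0.998, 0.06, -0.0]
wrist_force: [-0.1, 0.6, 0.4]
grip_width: 0.0855
grasp_force: 0.0
```

servo_tool(
  moves=[
    [-1,0.146,-0.665,0,0],
    [-1,0.146,-0.665,0,0],
    [-1,0.146,-0.665,0,0],
    [-1,0.146,-0.665,0,0],
    [-1,0.146,-0.665,0,0],
    [-1,0.146,-0.665,0,0],
    [-1,0.146,-0.665,0,0],
    [-1,0.146,-0.665,0,0],
    [-1,0.146,-0.665,0,0],
    [-1,0.146,-0.665,0,0],
  ],
)

```text
t: 9.0
tool_pos: [0.5592, 0.2742, 0.2205]
tool_rot: [0.001, 0.999, 0.053, -0.001]
wrist_force: [0.4, -0.6, 0.4]
grip_width: 0.0852
grasp_force: 0.0
```

Run:
```python
from bench import r;from h import *
s=r.sense();print(s['t'],s['tool_pos'],offs(s,[.5626,.2753,.074]))
c=r.read_camera("scene");cv2.imwrite("pics/f.png",c["color"][:,:,::-1])
```

```text
9.0 [0.55917005 0.27415023 0.22053471] (array([ 0.0095, -0.0029,  0.3663]), np.float64(6.127411693024263))
```

View pics/f.png

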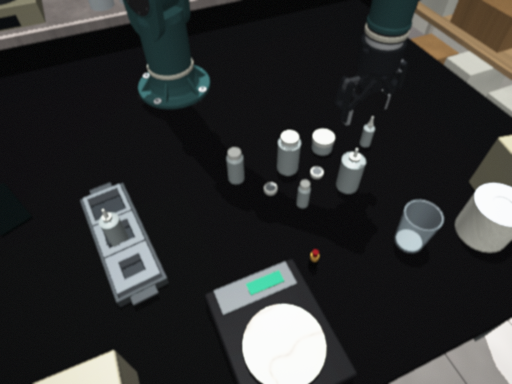

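The medium bottle stands in the middle pocket near (112,228). The gripper is over the large nozzle bottle at (350,172).

servo_tool(
  moves=[
    [-1,0.0095,-0.003,0.05,0],
    [-1,0.0095,-0.003,0.12,0],
    [-1,0.0095,-0.003,0.19,0],
    [-1,0.0095,-0.003,0.25,0],
    [-1,0.0095,-0.003,0.31,0],
    [-1,0.0095,-0.003,0.365,0],
    [-1,0.0095,-0.003,0.365,0],
    [-1,0.0095,-0.003,0.365,0],
    [-0.8,0.0095,-0.003,0.365,0],
    [-0.6,0.0095,-0.003,0.365,0],
    [-0.4,0.0095,-0.003,0.365,0],
    [-0.3,0.0095,-0.003,0.365,0],
    [-0.1,0.0095,-0.003,0.365,0],
    [0.3,0.0095,-0.003,0.365,0],
    [1,0.0095,-0.003,0.365,0],
    [1,0.0095,-0.003,0.365,0],
    [1,0.0095,-0.003,0.365,0],
  ],
  force=30,
)

```text
t: 10.47
tool_pos: [0.5639, 0.2779, 0.0771]
tool_rot: [0.0, 0.999, 0.054, 0.001]
wrist_force: [0.5, -1.7, 6.4]
grip_width: 0.0531
grasp_force: 30.6
```

```bash
python3 -c "
from bench import r;from h import *
s=r.sense();print(s['tool_pos'],s['grip_width'],offs(s,[.4119,-.2706,.25]))"
```

```text
[0.56393707 0.27790067 0.07705041] 0.05308131393308685 (array([-0.5253,  1.3222, -0.4332]), np.float64(6.207984117703835))
```

servo_tool(
  moves=[
    [1,0,0,-0.08,0],
    [1,0,0,-0.16,0],
    [1,0,0,-0.25,0],
    [1,0,0,-0.34,0],
    [1,0,0,-0.433,0],
    [1,-0.03,0.08,-0.433,0],
    [1,-0.065,0.165,-0.433,0],
    [1,-0.1,0.25,-0.433,0],
    [1,-0.135,0.34,-0.433,0],
    [1,-0.17,0.43,-0.433,0],
    [1,-0.205,0.52,-0.433,0],
    [1,-0.24,0.6,-0.433,0],
    [1,-0.263,0.66,-0.433,0],
    [1,-0.263,0.66,-0.433,0],
  ],
)

```text
t: 11.63
tool_pos: [0.4839, -0.0023, 0.2486]
tool_rot: [0.002, 0.999, 0.05, -0.002]
wrist_force: [0.2, -0.8, -2.1]
grip_width: 0.053
grasp_force: 33.1
```

servo_tool(
  moves=[
    [1,-0.03,0.08,0,0],
    [1,-0.065,0.165,0,0],
    [1,-0.1,0.25,0,0],
    [1,-0.135,0.34,0,0],
    [1,-0.17,0.43,0,0],
    [1,-0.205,0.52,0,0],
    [1,-0.24,0.6,0,0],
    [1,-0.255,0.64,0,0],
    [1,-0.262,0.662,0,0],
    [1,-0.262,0.662,0,0],
    [1,-0.262,0.662,0,0],
    [1,-0.262,0.662,0,0],
  ],
)

```text
t: 12.63
tool_pos: [0.4125, -0.268, 0.2486]
tool_rot: [-0.001, 0.998, 0.056, 0.0]
wrist_force: [0.1, 0.9, -1.2]
grip_width: 0.0532
grasp_force: 33.2
```

```bash
python3 -c "
from bench import r;from h import *
s=r.sense();print(s['tool_pos'],s['grip_width'],offs(s,[.4119,-.2706,.088]))"
```

```text
[ 0.41248382 -0.26798492  0.24855828] 0.05322782372896787 (array([-0.0022,  0.0069,  0.4014]), np.float64(6.427736227172483))
```

servo_tool(
  moves=[
    [1,-0.001,0.005,0.05,0],
    [1,-0.001,0.005,0.12,0],
    [1,-0.001,0.005,0.19,0],
    [1,-0.001,0.005,0.25,0],
    [1,-0.001,0.005,0.29,0],
    [1,-0.001,0.005,0.32,0],
    [1,-0.001,0.005,0.34,0],
    [1,-0.001,0.005,0.36,0],
    [1,-0.001,0.005,0.375,0],
    [1,-0.001,0.005,0.387,0],
    [1,-0.001,0.005,0.396,0],
    [1,-0.001,0.005,0.4,0],
    [1,-0.001,0.005,0.4,0],
    [1,-0.001,0.005,0.4,0],
  ],
)

```text
t: 13.8
tool_pos: [0.4116, -0.2724, 0.089]
tool_rot: [0.0, 0.999, 0.054, 0.0]
wrist_force: [0.7, 0.7, -1.8]
grip_width: 0.0531
grasp_force: 33.2
```

servo_tool(
  moves=[
    [1,0,0,0.002,0],
    [1,0,0,0.003,0],
    [0,0,0,0.003,0],
    [-0.4,0,0,0.003,0],
    [-0.7,0,0,0.003,0],
    [-1,0,0,0.003,0],
    [-1,0,0,0.003,0],
    [-1,0,0,0.003,0],
    [-1,0,0,0.003,0],
    [-1,0,0,0.003,0],
    [-1,0,0,-0.05,0],
    [-1,0,0,-0.12,0],
    [-1,0,0,-0.22,0],
    [-1,0,0,-0.32,0],
    [-1,0,0,-0.37,0],
    [-1,0,0,-0.37,0],
  ],
)

```text
t: 15.13
tool_pos: [0.4141, -0.2739, 0.2414]
tool_rot: [0.003, 0.999, 0.054, 0.004]
wrist_force: [-0.1, 0.0, -1.6]
grip_width: 0.0854
grasp_force: 0.0
```

Run:
```python
from bench import r;from h import *
s=r.sense();print(s['tool_pos'],offs(s,[.457,.396,.22]))
```

```text
[ 0.4140972  -0.27394318  0.24141741] (array([ 0.2878, -1.6536,  0.0467]), np.float64(6.227038764687066))
```

servo_tool(
  moves=[
    [-1,0.3,-0.83,0,0],
    [-1,0.3,-0.83,0,0],
    [-1,0.3,-0.83,0,0],
    [-1,0.3,-0.83,0,0],
    [-1,0.3,-0.83,0,0],
    [-1,0.3,-0.83,0,0],
    [-1,0.3,-0.83,0,0],
    [-1,0.3,-0.83,0,0],
    [-1,0.3,-0.83,0,0],
    [-1,0.3,-0.83,0,0],
  ],
)

```text
t: 15.97
tool_pos: [0.4955, 0.0775, 0.236]
tool_rot: [-0.001, 0.998, 0.059, 0.0]
wrist_force: [0.2, 0.1, 0.0]
grip_width: 0.0853
grasp_force: 0.0
```

servo_tool(
  moves=[
    [-1,-0.012,-0.82,0.04,0],
    [-1,-0.012,-0.82,0.04,0],
    [-1,-0.012,-0.82,0.04,0],
    [-1,-0.012,-0.82,0.04,0],
    [-1,-0.012,-0.82,0.04,0],
    [-1,-0.012,-0.82,0.04,0],
    [-1,-0.012,-0.82,0.04,0],
    [-1,-0.012,-0.82,0.04,0],
    [-1,-0.012,-0.82,0.04,0],
    [-1,-0.012,-0.82,0.04,0],
    [-1,-0.012,-0.82,0.04,0],
    [-1,-0.012,-0.82,0.04,0],
  ],
)

```text
t: 16.97
tool_pos: [0.4549, 0.3935, 0.22]
tool_rot: [0.001, 0.999, 0.053, -0.0]
wrist_force: [-0.5, 0.1, 0.4]
grip_width: 0.0852
grasp_force: 0.0
```

Run:
```python
from bench import r;from h import *
s=r.sense();print(s['t'],s['tool_pos'],offs(s,[.457,.396,.046]))
c=r.read_camera("scene");cv2.imwrite("pics/g.png",c["color"][:,:,::-1])
```

```text
16.9667 [0.45489541 0.39348497 0.22002987] (array([ 0.0063, -0.0068,  0.4351]), np.float64(6.05692542453543))
```

View pics/g.png

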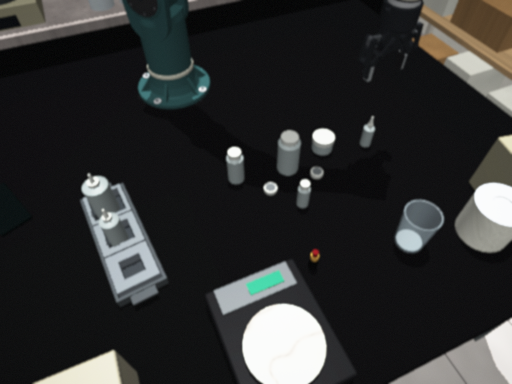

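The large bottle stands in its pocket near (97,190) and the medium still in its own. The gripper is above the small nozzle bottle at (368,133).

servo_tool(
  moves=[
    [-1,0.006,-0.005,0.05,0],
    [-1,0.006,-0.005,0.12,0],
    [-1,0.006,-0.005,0.19,0],
    [-1,0.006,-0.005,0.26,0],
    [-1,0.006,-0.005,0.33,0],
    [-1,0.006,-0.005,0.39,0],
    [-1,0.006,-0.005,0.432,0],
    [-1,0.006,-0.005,0.432,0],
    [-0.5,0.006,-0.005,0.432,0],
    [-0.2,0.006,-0.005,0.432,0],
    [0,0.006,-0.005,0.432,0],
    [0.1,0.006,-0.005,0.432,0],
    [0.2,0.006,-0.005,0.432,0],
    [0.3,0.006,-0.005,0.432,0],
    [0.4,0.006,-0.005,0.432,0],
    [0.6,0.006,-0.005,0.432,0],
    [1,0.006,-0.005,0.432,0],
    [1,0.006,-0.005,0.432,0],
    [1,0.006,-0.005,0.432,0],
  ],
  force=30,
)

```text
t: 18.6
tool_pos: [0.4568, 0.3989, 0.0487]
tool_rot: [-0.0, 0.999, 0.054, 0.0]
wrist_force: [-0.9, 0.2, 5.8]
grip_width: 0.0272
grasp_force: 29.4
```

```bash
python3 -c "
from bench import r;from h import *
s=r.sense();print(s['tool_pos'],s['grip_width'],offs(s,[.5911,-.2511,.22]))"
```

```text
[0.45676502 0.3988673  0.04870732] 0.02724347118674775 (array([ 0.1576,  1.6516, -0.4288]), np.float64(6.2390493632901025))
```

servo_tool(
  moves=[
    [1,0,0,-0.08,0],
    [1,0,0,-0.16,0],
    [1,0,0,-0.25,0],
    [1,0,0,-0.34,0],
    [1,0,0,-0.43,0],
    [1,0.01,0.08,-0.43,0],
    [1,0.015,0.165,-0.43,0],
    [1,0.025,0.25,-0.43,0],
    [1,0.035,0.34,-0.43,0],
    [1,0.04,0.43,-0.43,0],
    [1,0.05,0.52,-0.43,0],
    [1,0.06,0.6,-0.43,0],
    [1,0.065,0.68,-0.43,0],
    [1,0.075,0.76,-0.43,0],
    [1,0.079,0.826,-0.43,0],
    [1,0.079,0.826,-0.43,0],
  ],
)

```text
t: 19.93
tool_pos: [0.5242, 0.0662, 0.2198]
tool_rot: [0.002, 0.999, 0.049, -0.0]
wrist_force: [-0.3, -0.7, -0.1]
grip_width: 0.0268
grasp_force: 29.9
```

servo_tool(
  moves=[
    [1,0.01,0.08,0,0],
    [1,0.015,0.165,0,0],
    [1,0.025,0.25,0,0],
    [1,0.035,0.34,0,0],
    [1,0.04,0.43,0,0],
    [1,0.05,0.52,0,0],
    [1,0.06,0.6,0,0],
    [1,0.065,0.68,0,0],
    [1,0.075,0.76,0,0],
    [1,0.077,0.8,0,0],
    [1,0.079,0.826,0,0],
    [1,0.079,0.826,0,0],
    [1,0.079,0.826,0,0],
    [1,0.079,0.826,0,0],
  ],
)

```text
t: 21.1
tool_pos: [0.5911, -0.2483, 0.2196]
tool_rot: [-0.001, 0.998, 0.056, -0.0]
wrist_force: [-0.3, 0.7, -0.3]
grip_width: 0.027
grasp_force: 29.9
```

Run:
```python
from bench import r;from h import *
s=r.sense();print(s['tool_pos'],s['grip_width'],offs(s,[.5911,-.2511,.0597]))
c=r.read_camera("scene")["color"];cv2.imwrite("pics/i.png",cv2.resize(c[110:310,40:240,::-1],None,fx=2.9,fy=2.9))
```

```text
[ 0.59107814 -0.2482615   0.21957878] 0.02701586721651975 (array([-0.0005,  0.008 ,  0.3997]), np.float64(6.421873149909503))
```

View pics/i.png

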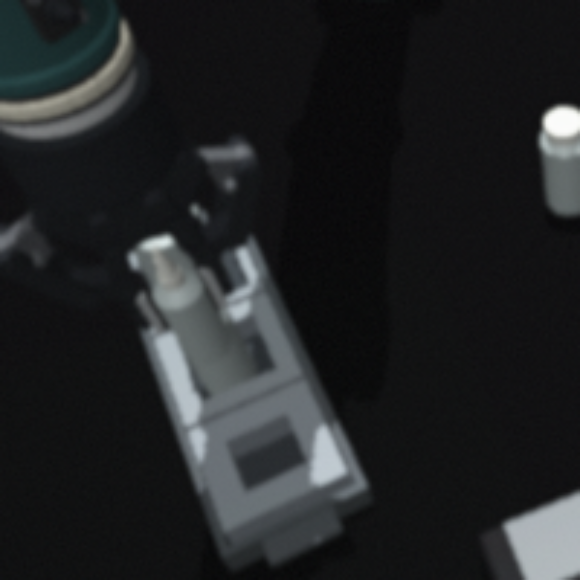

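The small bottle is held upright above the caddy, and the narrow pocket at (265,450) in the crop is clear.

servo_tool(
  moves=[
    [1,0,0.006,0.05,0],
    [1,0,0.006,0.12,0],
    [1,0,0.006,0.19,0],
    [1,0,0.006,0.25,0],
    [1,0,0.006,0.29,0],
    [1,0,0.006,0.32,0],
    [1,0,0.006,0.34,0],
    [1,0,0.006,0.36,0],
    [1,0,0.006,0.375,0],
    [1,0,0.006,0.387,0],
    [1,0,0.006,0.394,0],
    [1,0,0.006,0.398,0],
    [1,0,0.006,0.398,0],
    [1,0,0.006,0.398,0],
  ],
)

```text
t: 22.32
tool_pos: [0.5916, -0.254, 0.0611]
tool_rot: [0.0, 0.999, 0.054, 0.0]
wrist_force: [-0.9, 0.3, -1.7]
grip_width: 0.027
grasp_force: 29.9
```

servo_tool(
  moves=[
    [1,0,0,0.002,0],
    [1,0,0,0.003,0],
    [0.4,0,0,0.003,0],
    [0.2,0,0,0.003,0],
    [-0.2,0,0,0.003,0],
    [-0.6,0,0,0.003,0],
    [-1,0,0,0.003,0],
    [-1,0,0,0.003,0],
    [-1,0,0,0.003,0],
    [-1,0,0,0.003,0],
    [-1,0,0,0.003,0],
    [-1,0,0,-0.05,0],
    [-1,0,0,-0.12,0],
    [-1,0,0,-0.22,0],
    [-1,0,0,-0.32,0],
    [-1,0,0,-0.42,0],
    [-1,0,0,-0.42,0],
  ],
)

```text
t: 23.73
tool_pos: [0.5962, -0.256, 0.2375]
tool_rot: [0.003, 0.998, 0.054, 0.007]
wrist_force: [0.4, -0.9, 0.0]
grip_width: 0.0855
grasp_force: 0.0
```

servo_tool(
  moves=[
    [-1,0,-0.5,0,0],
    [-1,0,-0.5,0,0],
    [-1,0,-0.5,0,0],
    [-1,0,-0.5,0,0],
    [-1,0,-0.5,0,0],
    [-1,0,-0.5,0,0],
    [-1,0,-0.5,0,0],
    [-1,0,-0.5,0,0],
  ],
)

```text
t: 24.4
tool_pos: [0.5696, -0.0556, 0.2287]
tool_rot: [0.0, 0.999, 0.054, 0.0]
wrist_force: [-0.6, -0.5, -0.5]
grip_width: 0.0853
grasp_force: 0.0
```

Run:
```python
from bench import r;from h import *
t=r.read_camera("top");b=r.read_camera("scene")["color"]
f=lambda x:cv2.resize(x[:,:,::-1],None,fx=3,fy=3)
cv2.imwrite("pics/j.png",np.hstack([f(t["color"][130:290,330:430]),f(b[130:290,70:230])]))
for n,box,h in(("L",(370,225,415,258),.106),("M",(362,190,410,224),.091),("S",(360,160,400,190),.073)):
    p,e=disc(t,box,215);print(n,p,e,ray(t,p,h))
```

```text
Traceback (most recent call last):
  File "h.py", line 10, in disc
    k=max(cs,key=cv2.contourArea);e=cv2.fitEllipse(k)
ValueError: max() iterable argument is empty
```

View pics/j.png

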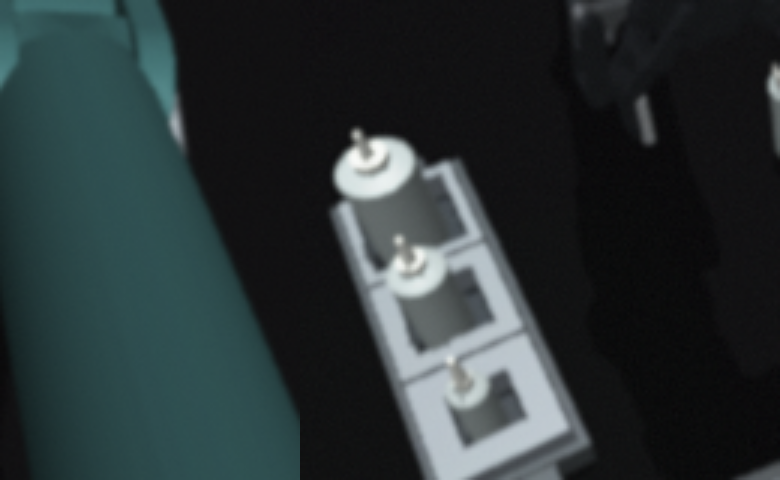

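All three bottles stand upright, down in their own pockets, and the arm is clear of them. The pocket walls allow at most 11.3 mm off centre, inside the 14 mm limit.

```bash
python3 -c "
from bench import r
print(r.finish_job())"
```

```text
the job is handed in; nothing more can be done
None
```

I stood the three nozzle bottles upright in the pockets of their sizes, left the capped bottles alone, and handed the job in at about 24 s of the 91 s; the hand-in gave no verdict back.

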